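# Pack the small cutter and close its box

## Task

Two clear boxes with sugar curls stand open on the pastry bench. Put the small round tin cutter that stands on the bench into the box that already has the big tin cutter in it, then gently lower that box's hinged lid until it is fully closed. The other box is still being filled: leave its lid open as it is.

Things in the scene. Friction and masses are not known exactly. Their poses are not given: they have to be found in the camera images.
- small_cutter: Small round tin ring cutter standing on the bench to the right, a hollow ring with vertical walls, 38 mm outside diameter, 32 mm high, 50 g. Origin: centre of its underside, z up.
- cutter_box: Clear fixed box with the big tin cutter (70 mm across, 34 mm high; in the box's +y half) and sugar curls; 184 x 281 x 64 mm, walls 58 mm. Origin: centre of underside; x away from the robot at yaw 0. Inner floor 9 mm up, 130 x 210 mm, its -y half free. Lid hinge line: along y at x = +89 mm, z = 61 mm (far long side). The other box is identical but has only flat curls in it.
- cutter_box_lid (a joint): Lid hinge of that box: 0 = shut (lid level), grows as the lid opens up and away from the robot, max 1.92; starts between 1.35 and 1.7. The lid is a flat clear plate 5 mm thick, its middle plane through the hinge line, reaching 173 mm from it, 278 mm wide along the box's y. It stays at any angle by friction; a push of 1 to 2 N near its front edge moves it.
- plain_lid_edge (a point): Middle of the front edge (outer face, 173 mm from the hinge) of the lid of the other box, which has no cutter in it; this lid starts open and must stay as it is.

How it is judged:
At the end, for the whole second after the job is handed in: The small cutter lies inside the box that holds the big cutter, that box's lid is shut to within 0.06 rad (about 10 mm at its front edge), and the front edge of the other box's lid is within 30 mm of where it started (value of joint cutter_box_lid below 0.06 rad and distance of plain_lid_edge from where it was at the start of the episode below 0.03 m and x of small_cutter in the frame of cutter_box between -0.075 and 0.075 m and y of small_cutter in the frame of cutter_box between -0.125 and 0.125 m and z of small_cutter in the frame of cutter_box between 0 and 0.05 m); the robot touches nothing.
It fails at once if the other box's lid is moved (its front edge by more than 30 mm) (distance of plain_lid_edge from where it was at the start of the episode above 0.03 m).
It fails at once if the lid is slammed (faster than 4 rad/s) (velocity of joint cutter_box_lid below -4 rad/s).
It also fails if it takes over 54 s, if anything falls off the work surface, if the arm or the gripper's body presses on something with over 40 N, if the wrist force passes 120 N, or if a joint passes its speed limit or range.

## Robot

A 6-joint arm with a two-finger parallel gripper is mounted at the origin on a cart in front of the work surface, level with it; the furniture and walls round the work are solid. World frame = base frame: x ahead of the robot, y to its left, z up, the work surface at z = 0. Lengths are in m, angles in rad, forces in N, time in s.
With the tool pointing down it reaches from about 0.35 to 0.975 m from the base axis. Payload 4.9 kg.
Tool frame: the origin (TCP) lies midway between the tips of the shut fingers; the grasp point (between the pads) lies 19 mm behind it; z points along the fingers, y is the line along which they close (so a half turn about z gives the same grasp; the last joint's range is limited). The gripper opens to 85 mm and grips with 20 to 120 N. Pads are 22 mm wide; open, the fingers measure 114 mm over their backs; the gripper's body (76 mm by 85 mm) begins 54 mm behind the grasp point. The pads swing forward as they close: fully open they stand 13 mm farther back than shut.
Start: joints at [-1.29, 0.053, 1.613, -0, 1.476, -0.119], TCP at [0.243, -0.576, 0.231] pointing down, gripper open.
Joint ranges: [-3.01, 3.01], [-1.01, 2.22], [0.06, 2.58], [-1.02, 4.17], [0.09, 2.62], [-3.14, 3.14]. Speed limits (rad/s): [2.57, 2.57, 3.14, 3.14, 3.14, 3.14].

## Interface

Orientations are given as a rotation vector (axis times angle).
In Python, from station import ctrl gives the robot as it stands.
- The arm moves only by the tool step_arm, never from a script. Its argument "targets" is a list of rows, each an object with "travel": the shift along the world's x, y, z as a fraction of full scale, a list of three; "angular": the turn, a rotation vector about the world's x, y, z as a fraction of full scale, a list of three; "gripper": the opening, from 0 (shut) to 1 (fully open). In form: [{"travel": [x, y, z], "angular": [rx, ry, rz], "gripper": gripper}, ...]. A call has 1 to 10 rows; each row is the pose to reach, as a shift and turn from the pose commanded when the call began; what a row does not reach only later rows make up. Full scale, the value 1, is 0.6 m for a shift and pi/4 rad for a turn. A row lasts 1/10 s, in which the tool goes at most 50 mm and 8.59 degrees, less where a joint would pass 70% of its speed; a pose out of reach is approached as far as the arm can. A call with a number of a shift or a turn outside -1 to 1 is refused whole. A call with a gripper value outside its range is refused whole. The fingers move at their own pace and stop on an object; "squeeze" is the grip in N (left out, the last holds). Time passes only in rows, so rows that repeat a pose let the fingers close. It gives the time, the measured TCP pose, the force, the opening and the grip force at its end, in the units of the state.
- ctrl.get_obs(): the state, without advancing time (a new reading comes with each control period).
- ctrl.get_image(name): name is "scene" or "side" or "wrist"; returns a dict with "img" (420x560x3 uint8, red, green, blue), "fx", "fy", "cx", "cy" (pixels), "rvec" (rotation vector, rad) and "tvec" (3), from world to camera coordinates, as OpenCV has them. Camera axes: x right, y down, z forward; pixel columns grow to the right and rows downward; lengths in m; the calibration is good to about 2 mm. A picture is of the moment at which its call begins. There is no depth.
- ctrl.finish_job(): hands the job in; it is judged then, once.
The state is a dict: "t": time; "q": joint angles; "dq": joint speeds; "effort": joint torques, N m; "tool_pos": TCP position; "tool_rot": TCP orientation; "contact_force": force on the tool from outside, world axes, zero at the start; "wrist_torque": the same for the moment, N m; "opening": finger opening in m; "grip_force": force on a finger pad.
Only numpy, scipy, OpenCV 4.12 (cv2) and the standard library are available. Lean on these libraries where they do the work, as an engineer would, in place of code of your own. Each camera call takes 0.05 s, during which the arm holds its last target. There are 200 camera calls.

## Working session

There is one attempt and no reset: what is moved stays moved. The work goes in short steps, Python scripts to look and compute and a tool call to move; the robot and the scene stay as the last step left them, time stands still between calls to the robot, and variables do not carry over. Pictures are saved under pics/ and viewed, at most 11 in all, crops included, and the job is handed in when it is done.

Besides the shell and the picture viewer there is one more tool, called after "Emit:" as name(argument=value, ...) on one line, values as JSON. step_arm: Moves the arm, as the interface text tells. Its arguments: {"type":"object","properties":{"targets":{"type":"array"},"squeeze":{"type":"number"}},"required":["targets"]}

```bash
mkdir -p pics
cat > h.py <<'E'
import numpy as np,cv2,pickle
from station import ctrl
def grab(n,f):
    d=ctrl.get_image(n); cv2.imwrite(f'pics/{f}.png',cv2.cvtColor(d['img'],cv2.COLOR_RGB2BGR)); pickle.dump(d,open(f'pics/{f}.pkl','wb')); return d
def load(f): return pickle.load(open(f'pics/{f}.pkl','rb'))
def cam(d): return cv2.Rodrigues(np.array(d['rvec'],float))[0],np.array(d['tvec'],float)
def ray(d,u,v):
    R,t=cam(d); return -R.T@t, R.T@np.array([(u-d['cx'])/d['fx'],(v-d['cy'])/d['fy'],1])
def onz(d,u,v,z):
    c,r=ray(d,u,v); return c+r*(z-c[2])/r[2]
def tri(d1,p1,d2,p2):
    c1,r1=ray(d1,*p1);c2,r2=ray(d2,*p2)
    s=np.linalg.lstsq(np.c_[r1,-r2],c2-c1,rcond=None)[0]
    a,b=c1+s[0]*r1,c2+s[1]*r2; return (a+b)/2,np.linalg.norm(a-b)
def proj(d,P):
    R,t=cam(d); p=R@np.array(P)+t; return d['fx']*p[0]/p[2]+d['cx'],d['fy']*p[1]/p[2]+d['cy']
E
python3 - <<'E'
from h import *
for n in('scene','side','wrist'):
    d=grab(n,n+'0'); print(n,ray(d,d['cx'],d['cy']))
print(ctrl.get_obs())
E
```

```text
scene (array([0.06659496, 0.60279815, 0.97934598]), array([ 0.38599734, -0.47752898, -0.78928583]))
side (array([0.06062447, 0.87496406, 0.96400601]), array([ 0.35425599, -0.63481143, -0.68667106]))
wrist (array([ 0.31254175, -0.5462843 ,  0.37323848]), array([-0.27225182, -0.11339455, -0.95552113]))
{'t': 0.15, 'q': array([-1.29000807e+00,  5.32257808e-02,  1.61397647e+00, -1.94220198e-07,
        1.47599288e+00, -1.18990616e-01]), 'dq': array([ 0.00177351, -0.0024642 , -0.00377281,  0.00252859,  0.0012769 ,
       -0.00124713]), 'effort': array([-1.00266443e-04, -3.94242346e+01, -3.70721591e+01, -1.37882935e-04,
        4.66184516e-03,  2.37116694e-06]), 'tool_pos': array([ 0.24313   , -0.57524677,  0.23033395]), 'tool_rot': array([-3.07747353e+00, -6.23480562e-01,  2.03612186e-04]), 'contact_force': array([1.04129161, 0.08783162, 0.47569638]), 'wrist_torque': array([ 0.07242361, -0.01202464, -0.05918911]), 'grip_force': 0.0, 'opening': 0.08505329182117599}
```

View pics/scene0.png

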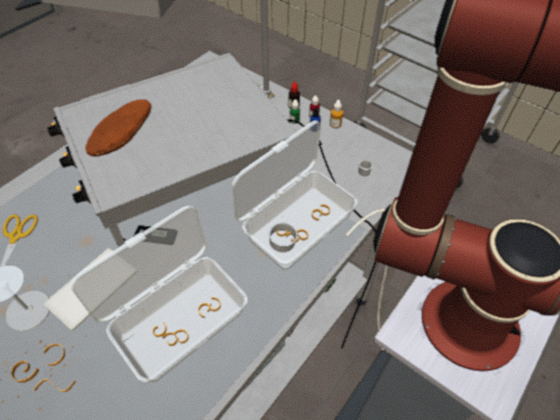

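View pics/side0.png

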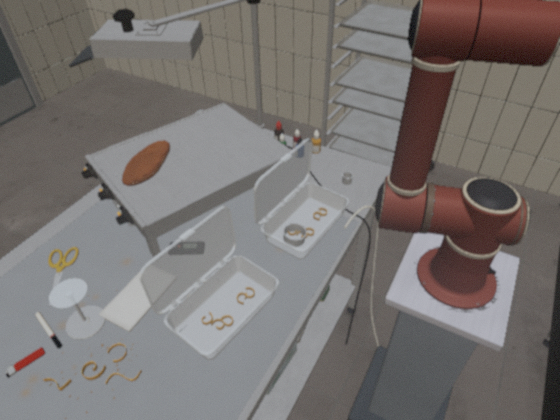

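The scene view shows the cutter box on the right with the big ring at about (283,238), and the small cutter at (365,168). In the side view they are at (294,234) and (347,178). I'll enlarge the box and cutter area to read the corners.

Run:
```python
from h import *
a=cv2.imread('pics/scene0.png')[115:275,225:385]; b=cv2.imread('pics/side0.png')[135:265,245:375]
cv2.imwrite('pics/c1.png',np.hstack([cv2.resize(a,(400,400),interpolation=cv2.INTER_CUBIC)[:,:],cv2.resize(b,(400,400),interpolation=cv2.INTER_CUBIC)]))
s,e=load('scene0'),load('side0')
print(onz(s,365,172,0),onz(e,347,182,0),tri(s,(365,168),e,(347,178)))
```

```text
[ 0.42701425 -0.24372998  0.        ] [ 4.26276413e-01 -2.40257284e-01 -1.11022302e-16] (array([ 0.42986789, -0.24494544,  0.01354824]), np.float64(0.0005518922978722261))
```

View pics/c1.png

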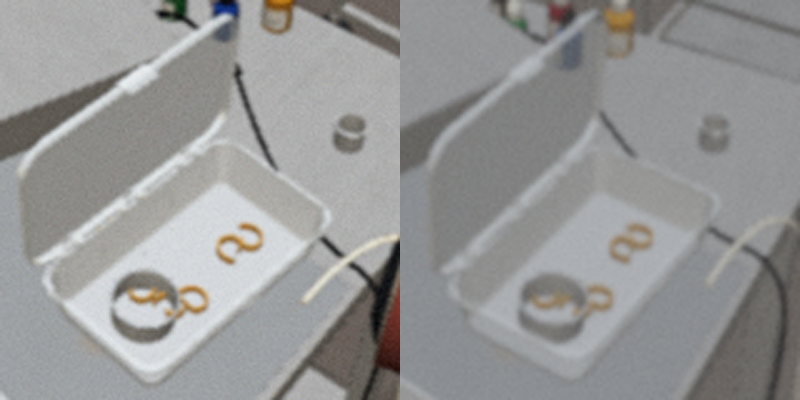

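View pics/wrist0.png

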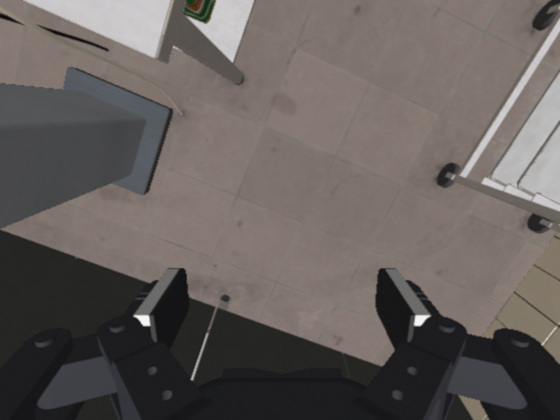

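Left (scene) crop: rim corners are near-left (150,378), near-right (328,215) and far-right (222,140). Lid corners are at (235,18) and (22,170), and the small cutter is at (350,133). The side crop shows the same points, and the wrist sees only floor.

Run:
```python
from h import *
s,e=load('scene0'),load('side0')
S=lambda x,y:(225+x/2.5,115+y/2.5)
E=lambda x,y:(245+(x-400)/3.077,135+y/3.077)
P={'nl':((150,380),(570,377)),'nr':((330,215),(720,203)),'fl':((45,278),(450,287)),'lidR':((236,16),(597,12)),'lidL':((22,172),(430,165)),'clip':((138,78),(523,68)),'big':((145,305),(553,306)),'hingeR':((222,122),(598,140)),'hingeL':((40,258),(447,268))}
for k,(a,b) in P.items(): print(k,*[np.round(x,4) for x in tri(s,S(*a),e,E(*b))], 'z.06',onz(s,*S(*a),.06)[:2].round(3),onz(e,*E(*b),.06)[:2].round(3))
# small cutter mask-ish: contour of dark in HSV
for n,d,c in(('scene',s,(365,168)),('side',e,(347,178))):
    g=cv2.cvtColor(d['img'],cv2.COLOR_RGB2GRAY).astype(int)[c[1]-12:c[1]+12,c[0]-12:c[0]+12]
    bg=np.median(g); m=(abs(g-bg)>18).astype(np.uint8)
    n_,l,st,ce=cv2.connectedComponentsWithStats(m,connectivity=8); i=1+st[1:,4].argmax(); print(n,bg,st[i],ce[i]+np.array(c)-12)
```

```text
nl [ 0.415   0.1413 -0.0047] 0.0006 z.06 [0.392 0.172] [0.392 0.19 ]
nr [ 0.3709 -0.1076  0.0421] 0.0053 z.06 [ 0.368 -0.095] [ 0.362 -0.088]
fl [0.5431 0.1454 0.0598] 0.0009 z.06 [0.543 0.146] [0.544 0.145]
lidR [ 0.5319 -0.1404  0.2053] 0.0037 z.06 [ 0.617 -0.279] [ 0.625 -0.336]
lidL [0.5555 0.1474 0.2106] 0.0004 z.06 [0.652 0.058] [0.654 0.002]
clip [0.5364 0.0092 0.2317] 0.002 z.06 [ 0.643 -0.127] [ 0.649 -0.194]
big [0.4612 0.0901 0.0236] 0.0008 z.06 [0.447 0.11 ] [0.445 0.121]
hingeR [ 0.5341 -0.1464  0.0378] 0.0119 z.06 [ 0.53  -0.131] [ 0.516 -0.119]
hingeL [0.5498 0.1412 0.0803] 0.003 z.06 [0.562 0.13 ] [0.559 0.125]
scene 172.0 [  5   5  14  16 167] [364.37724551 168.49101796]
side 149.0 [ 7  7 10 12 84] [346.39285714 178.6547619 ]
```

Run:
```python
from h import *
s,e=load('scene0'),load('side0')
print(tri(s,(364.5,168.5),e,(346.5,178.6)),onz(s,364.5,168.5,.016),onz(e,346.5,178.6,.016))
for z in(.05,.1,.15): print('block right corner',z,onz(s,298,148,z)) 
o=ctrl.get_obs(); print(o['tool_pos'],cv2.Rodrigues(o['tool_rot'])[0].round(3))
```

```text
(array([ 0.43188995, -0.24669206,  0.00871024]), np.float64(0.00032913881901157674)) [ 0.4293208  -0.24035216  0.016     ] [ 0.42888194 -0.23807706  0.016     ]
block right corner 0.05 [ 0.60534136 -0.1603512   0.05      ]
block right corner 0.1 [ 0.57635611 -0.11929279  0.1       ]
block right corner 0.15 [ 0.54737087 -0.07823438  0.15      ]
[ 0.24313    -0.57524677  0.23033395] [[ 0.921  0.389 -0.   ]
 [ 0.389 -0.921  0.002]
 [ 0.    -0.002 -1.   ]]
```

Emit:
step_arm(targets=[{"travel": [0.31, 0.56, -0.15], "angular": [0, 0, -0.6], "gripper": 1}, {"travel": [0.31, 0.56, -0.15], "angular": [0, 0, -0.6], "gripper": 1}, {"travel": [0.31, 0.56, -0.15], "angular": [0, 0, -0.6], "gripper": 1}, {"travel": [0.31, 0.56, -0.15], "angular": [0, 0, -0.6], "gripper": 1}, {"travel": [0.31, 0.56, -0.15], "angular": [0, 0, -0.6], "gripper": 1}, {"travel": [0.31, 0.56, -0.15], "angular": [0, 0, -0.6], "gripper": 1}, {"travel": [0.31, 0.56, -0.15], "angular": [0, 0, -0.6], "gripper": 1}, {"travel": [0.31, 0.56, -0.15], "angular": [0, 0, -0.6], "gripper": 1}, {"travel": [0.31, 0.56, -0.15], "angular": [0, 0, -0.6], "gripper": 1}, {"travel": [0.31, 0.56, -0.15], "angular": [0, 0, -0.6], "gripper": 1}])

```text
t: 1.15
tool_pos: [0.4293, -0.2388, 0.1408]
tool_rot: [-3.14, 0.108, 0.002]
contact_force: [-0.2, -0.3, 0.6]
opening: 0.0856
grip_force: 0.0
```

Run:
```python
from h import *
d=grab('wrist','w1'); o=ctrl.get_obs(); print(o['tool_pos'],cv2.Rodrigues(o['tool_rot'])[0].round(3),o['q'])
print(proj(d,(.429,-.240,.032)))
```

```text
[ 0.42922326 -0.23987675  0.14135107] [[ 0.997 -0.071 -0.   ]
 [-0.071 -0.997 -0.   ]
 [-0.     0.001 -1.   ]] [-6.60806042e-01 -2.00248821e-01  2.00595355e+00 -5.33141304e-04
  1.33575336e+00  9.81016191e-01]
(np.float64(282.89550259047627), np.float64(208.7239975277499))
```

View pics/w1.png

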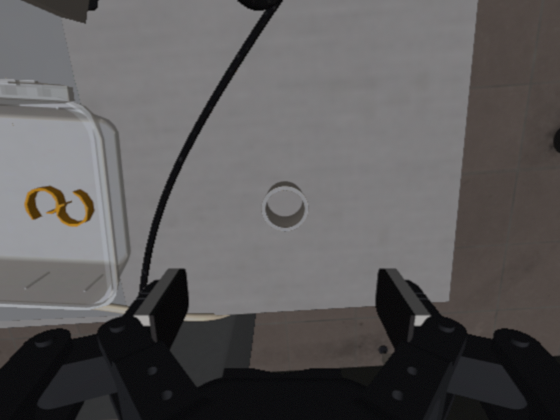

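Wrist view: the cutter's top rim is centred at about (285,208), against a prediction of (283,209). The box's right rim runs from about (98,120) to (117,285), and its near rim is at about row 304.

Run:
```python
from h import *
d=load('w1'); print(onz(d,285,208,.032),onz(d,285,212,0))
for p in((98,120),(117,285),(60,305),(0,306),(0,104),(70,103)): print(p,onz(d,*p,.058))
```

```text
[ 0.42949702 -0.24175508  0.032     ] [ 0.41611447 -0.2411974   0.        ]
(98, 120) [ 0.50776428 -0.12021075  0.058     ]
(117, 285) [ 0.38306746 -0.10541937  0.058     ]
(60, 305) [ 0.36829921 -0.05556057  0.058     ]
(0, 306) [ 0.37073113 -0.00698665  0.058     ]
(0, 104) [ 0.52235249 -0.05761298  0.058     ]
(70, 103) [ 0.51976639 -0.10422652  0.058     ]
```

Emit:
step_arm(targets=[{"travel": [0, -0.001, -0.08], "angular": [0, 0, 0], "gripper": 1}, {"travel": [0, -0.002, -0.15], "angular": [0, 0, 0], "gripper": 1}, {"travel": [0, -0.002, -0.2], "angular": [0, 0, 0], "gripper": 1}, {"travel": [0, -0.002, -0.22], "angular": [0, 0, 0], "gripper": 1}, {"travel": [0, -0.002, -0.23], "angular": [0, 0, 0], "gripper": 1}, {"travel": [0, -0.002, -0.23], "angular": [0, 0, 0], "gripper": 1}])

```text
t: 1.8
tool_pos: [0.4295, -0.2419, 0.0039]
tool_rot: [3.139, -0.114, 0.001]
contact_force: [0.1, -0.0, 0.7]
opening: 0.0849
grip_force: 0.0
```

Emit:
step_arm(squeeze=30, targets=[{"travel": [0, 0, 0], "angular": [0, 0, 0], "gripper": 0.3}, {"travel": [0, 0, 0], "angular": [0, 0, 0], "gripper": 0.3}, {"travel": [0, 0, 0], "angular": [0, 0, 0], "gripper": 0.3}, {"travel": [0, 0, 0], "angular": [0, 0, 0], "gripper": 0.3}, {"travel": [0, 0, 0], "angular": [0, 0, 0], "gripper": 0.3}, {"travel": [0, 0, 0], "angular": [0, 0, 0], "gripper": 0.3}])

```text
t: 2.4
tool_pos: [0.43, -0.2415, 0.0045]
tool_rot: [3.138, -0.112, 0.002]
contact_force: [-0.9, 0.1, 5.4]
opening: 0.0335
grip_force: 29.4
```

Emit:
step_arm(targets=[{"travel": [0, 0, 0.05], "angular": [0, 0, 0], "gripper": 0.3}, {"travel": [0, 0, 0.12], "angular": [0, 0, 0], "gripper": 0.3}, {"travel": [0, 0, 0.2], "angular": [0, 0, 0], "gripper": 0.3}, {"travel": [0, 0, 0.2], "angular": [0, 0, 0], "gripper": 0.3}])

```text
t: 2.8
tool_pos: [0.4333, -0.2438, 0.1312]
tool_rot: [3.131, -0.111, 0.018]
contact_force: [0.6, -0.9, 0.1]
opening: 0.0336
grip_force: 29.9
```

Run:
```python
from h import *
w=grab('wrist','w2')['img'];s=grab('scene','s2');o=ctrl.get_obs();print(o['tool_pos'],o['opening'],o['grip_force'])
u,v=map(int,proj(s,o['tool_pos']));print(u,v)
c=s['img'][max(0,v-60):v+60,u-60:u+60]
cv2.imwrite('pics/c2.png',cv2.cvtColor(np.hstack([cv2.resize(w,(440,330)),cv2.resize(c,(330,330))]),cv2.COLOR_RGB2BGR))
```

```text
[ 0.43002473 -0.24134923  0.12472476] 0.033801912090059415 29.883972252646345
370 140
```

View pics/c2.png

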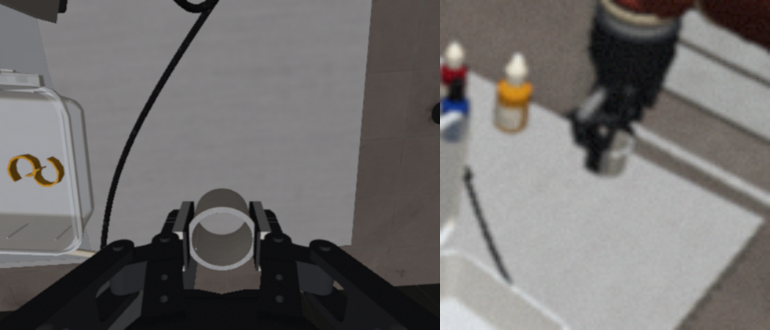

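The cutter is held upright between the pads, at about (222,235) in the wrist half of the picture. Next I'll carry it over the free half of the box.

Emit:
step_arm(targets=[{"travel": [0.0, 0.08, 0], "angular": [0, 0, 0], "gripper": 0.3}, {"travel": [0.01, 0.16, 0], "angular": [0, 0, 0], "gripper": 0.3}, {"travel": [0.02, 0.24, 0], "angular": [0, 0, 0], "gripper": 0.3}, {"travel": [0.03, 0.3, 0], "angular": [0, 0, 0], "gripper": 0.3}, {"travel": [0.03, 0.325, 0], "angular": [0, 0, 0], "gripper": 0.3}, {"travel": [0.03, 0.325, 0], "angular": [0, 0, 0], "gripper": 0.3}])

```text
t: 3.5
tool_pos: [0.4455, -0.0436, 0.1206]
tool_rot: [-3.138, 0.106, 0.007]
contact_force: [0.9, -0.6, -0.3]
opening: 0.0335
grip_force: 30.0
```

Run:
```python
from h import *
w=grab('wrist','w3')['img'];s=grab('scene','s3');o=ctrl.get_obs();print(o['tool_pos'],o['opening'],o['grip_force'])
c=s['img'][100:300,200:400]
cv2.imwrite('pics/c3.png',cv2.cvtColor(np.hstack([cv2.resize(w,(440,330)),cv2.resize(c,(330,330))]),cv2.COLOR_RGB2BGR))
```

```text
[ 0.44613598 -0.04568769  0.12145547] 0.03353884396812986 30.016751835173636
```

View pics/c3.png

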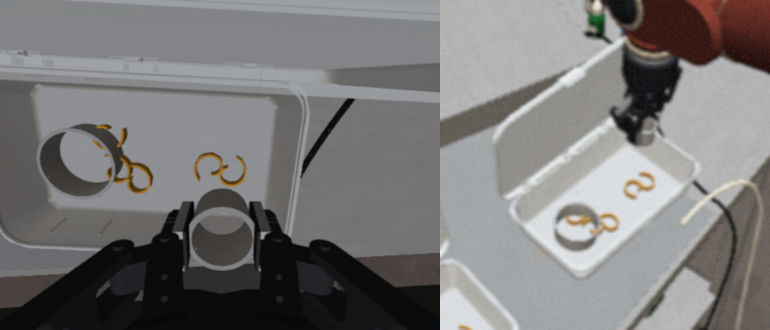

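The cutter hangs over the free half of the box, clear of the walls, the big ring and the lid. Lowering it now.

Emit:
step_arm(targets=[{"travel": [0, 0, -0.06], "angular": [0, 0, 0], "gripper": 0.3}, {"travel": [0, 0, -0.11], "angular": [0, 0, 0], "gripper": 0.3}, {"travel": [0, 0, -0.145], "angular": [0, 0, 0], "gripper": 0.3}, {"travel": [0, 0, -0.16], "angular": [0, 0, 0], "gripper": 0.3}, {"travel": [0, 0, -0.17], "angular": [0, 0, 0], "gripper": 0.3}, {"travel": [0, 0, -0.17], "angular": [0, 0, 0], "gripper": 0.3}, {"travel": [0, 0, -0.17], "angular": [0, 0, 0], "gripper": 0.65}, {"travel": [0, 0, -0.17], "angular": [0, 0, 0], "gripper": 0.65}, {"travel": [0, 0, -0.17], "angular": [0, 0, 0], "gripper": 0.65}])

```text
t: 4.5
tool_pos: [0.4481, -0.0461, 0.0224]
tool_rot: [3.139, -0.112, 0.003]
contact_force: [-0.2, -1.7, -0.1]
opening: 0.0555
grip_force: 0.0
```

Emit:
step_arm(targets=[{"travel": [0, 0, 0.07], "angular": [0, 0, 0], "gripper": 0.65}, {"travel": [0, 0, 0.14], "angular": [0, 0, 0], "gripper": 0.65}, {"travel": [0, 0, 0.21], "angular": [0, 0, 0], "gripper": 0.65}, {"travel": [0, 0, 0.29], "angular": [0, 0, 0], "gripper": 0}, {"travel": [0, 0, 0.37], "angular": [0, 0, 0], "gripper": 0}, {"travel": [0, 0, 0.45], "angular": [0, 0, 0], "gripper": 0}, {"travel": [0, 0, 0.53], "angular": [0, 0, 0], "gripper": 0}, {"travel": [0.05, 0, 0.55], "angular": [0, 0, 0], "gripper": 0}, {"travel": [0.1, 0, 0.55], "angular": [0, 0, 0], "gripper": 0}, {"travel": [0.1, 0, 0.55], "angular": [0, 0, 0], "gripper": 0}])

```text
t: 5.5
tool_pos: [0.5092, -0.0459, 0.3517]
tool_rot: [3.14, -0.111, 0.002]
contact_force: [-0.4, -0.5, -1.6]
opening: 0.0005
grip_force: 0.0
```

Run:
```python
from h import *
w=grab('wrist','w4');s=grab('scene','s4');e=grab('side','e4');o=ctrl.get_obs();print(o['tool_pos'],o['opening'],o['q'])
cv2.imwrite('pics/c4.png',cv2.cvtColor(np.hstack([cv2.resize(w['img'],(480,360)),cv2.resize(s['img'][90:290,210:386],(317,360))]),cv2.COLOR_RGB2BGR))
print(proj(w,(.545,.009,.232)),proj(w,(.545,.009,.061)))
```

```text
[ 0.50674014 -0.04574008  0.35099878] 0.0004796061700829407 [-2.36338658e-01 -2.69259272e-01  1.71444501e+00 -6.52605368e-05
  1.69744754e+00  1.40568515e+00]
(np.float64(211.50814782248256), np.float64(167.7387940342394)) (np.float64(238.29567772332427), np.float64(146.59687846336658))
```

View pics/c4.png

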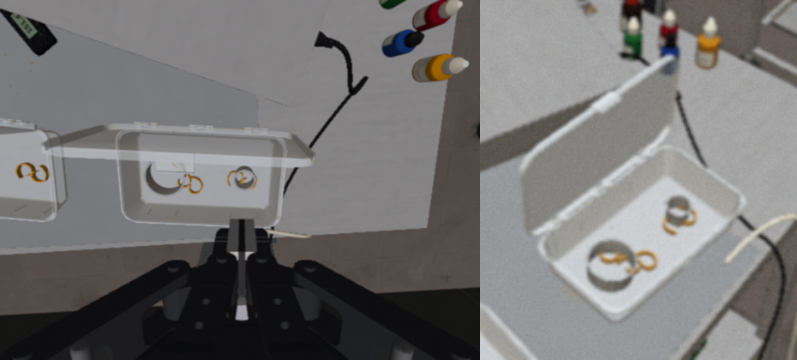

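The small cutter stands in the box at about (243,178) in the wrist half. The lid's front edge runs from about (45,148) to (310,162), leaning slightly toward the robot. The nearest obstacles behind it are the bottles at (440,68).

Run:
```python
from h import *
w=load('w4');k=560/480
for p in((45,150),(160,157),(310,163),(312,152)): print('edge',onz(w,p[0]*k,p[1]*k,.232).round(3))
for p in((118,132),(290,135)): print('hinge',onz(w,p[0]*k,p[1]*k,.061).round(3))
for p in((425,72),(392,48),(355,88),(258,95)): print('obst',onz(w,p[0]*k,p[1]*k,.05).round(3),onz(w,p[0]*k,p[1]*k,.12).round(3))
```

```text
edge [0.548 0.141 0.232]
edge [0.534 0.031 0.232]
edge [ 0.517 -0.114  0.232]
edge [ 0.528 -0.116  0.232]
hinge [0.545 0.144 0.061]
hinge [ 0.521 -0.123  0.061]
obst [ 0.6   -0.329  0.05 ] [ 0.597 -0.286  0.12 ]
obst [ 0.636 -0.277  0.05 ] [ 0.628 -0.241  0.12 ]
obst [ 0.584 -0.225  0.05 ] [ 0.584 -0.198  0.12 ]
obst [ 0.584 -0.077  0.05 ] [ 0.584 -0.073  0.12 ]
```

Emit:
step_arm(targets=[{"travel": [0.08, 0.02, 0], "angular": [0, 0, 0], "gripper": 0}, {"travel": [0.155, 0.045, 0], "angular": [0, 0, 0], "gripper": 0}, {"travel": [0.155, 0.045, -0.07], "angular": [0, 0, 0], "gripper": 0}, {"travel": [0.155, 0.045, -0.14], "angular": [0, 0, 0], "gripper": 0}, {"travel": [0.155, 0.045, -0.2], "angular": [0, 0, 0], "gripper": 0}, {"travel": [0.155, 0.045, -0.24], "angular": [0, 0, 0], "gripper": 0}, {"travel": [0.155, 0.045, -0.24], "angular": [0, 0, 0], "gripper": 0}])

```text
t: 6.35
tool_pos: [0.5967, -0.0185, 0.2022]
tool_rot: [-3.138, 0.112, 0.014]
contact_force: [0.4, -0.3, -1.0]
opening: 0.0
grip_force: 0.0
```

Emit:
step_arm(targets=[{"travel": [-0.04, 0, 0.005], "angular": [0, 0, 0], "gripper": 0}, {"travel": [-0.075, 0, 0.01], "angular": [0, 0, 0], "gripper": 0}, {"travel": [-0.09, 0, 0.01], "angular": [0, 0, 0], "gripper": 0}, {"travel": [-0.11, 0, 0.008], "angular": [0, 0, 0], "gripper": 0}, {"travel": [-0.13, 0, 0.006], "angular": [0, 0, 0], "gripper": 0}, {"travel": [-0.152, 0, 0.003], "angular": [0, 0, 0], "gripper": 0}, {"travel": [-0.172, 0, -0.004], "angular": [0, 0, 0], "gripper": 0}, {"travel": [-0.193, 0, -0.012], "angular": [0, 0, 0], "gripper": 0}, {"travel": [-0.213, 0, -0.022], "angular": [0, 0, 0], "gripper": 0}, {"travel": [-0.213, 0, -0.022], "angular": [0, 0, 0], "gripper": 0}])

```text
t: 7.35
tool_pos: [0.4708, -0.0188, 0.1931]
tool_rot: [-3.14, 0.112, 0.003]
contact_force: [0.1, -0.1, -0.8]
opening: 0.0001
grip_force: 0.0
```

Run:
```python
from h import *
s=grab('scene','s5');e=grab('side','e5');o=ctrl.get_obs();print(o['tool_pos'],o['contact_force'])
cv2.imwrite('pics/c5.png',cv2.cvtColor(np.hstack([cv2.resize(s['img'][70:290,190:390],(364,400)),cv2.resize(e['img'][90:290,210:410],(400,400))]),cv2.COLOR_RGB2BGR))
```

```text
[ 0.47229236 -0.01897472  0.1941137 ] [-0.29200349  0.01045309 -0.11332262]
```

View pics/c5.png

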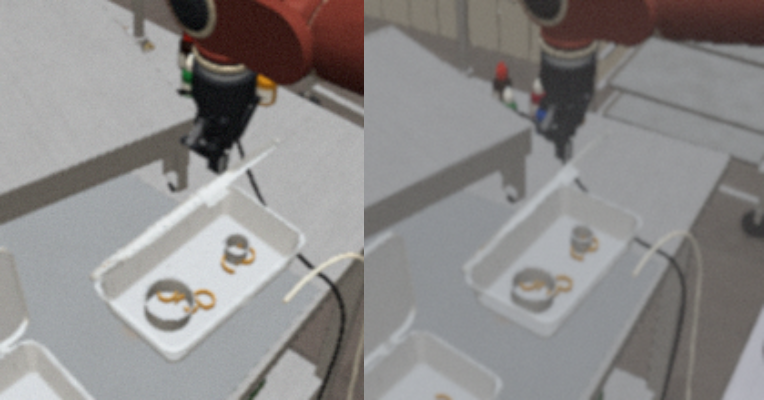

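The lid shows edge-on, about 60° open and resting against the fingertip, and the cutter is still standing in the box. I'll continue along the arc.

Emit:
step_arm(targets=[{"travel": [-0.018, 0, -0.011], "angular": [0, 0, 0], "gripper": 0}, {"travel": [-0.036, 0, -0.024], "angular": [0, 0, 0], "gripper": 0}, {"travel": [-0.052, 0, -0.038], "angular": [0, 0, 0], "gripper": 0}, {"travel": [-0.067, 0, -0.054], "angular": [0, 0, 0], "gripper": 0}, {"travel": [-0.081, 0, -0.071], "angular": [0, 0, 0], "gripper": 0}, {"travel": [-0.094, 0, -0.09], "angular": [0, 0, 0], "gripper": 0}, {"travel": [-0.103, 0, -0.109], "angular": [0, 0, 0], "gripper": 0}, {"travel": [-0.112, 0, -0.129], "angular": [0, 0, 0], "gripper": 0}, {"travel": [-0.119, 0, -0.15], "angular": [0, 0, 0], "gripper": 0}, {"travel": [-0.119, 0, -0.15], "angular": [0, 0, 0], "gripper": 0}])

```text
t: 8.45
tool_pos: [0.399, -0.0186, 0.1014]
tool_rot: [-3.139, 0.112, 0.007]
contact_force: [-0.1, 0.1, -1.0]
opening: 0.0001
grip_force: 0.0
```

Emit:
step_arm(targets=[{"travel": [-0.003, 0, -0.014], "angular": [0, 0, 0], "gripper": 0}, {"travel": [-0.006, 0, -0.028], "angular": [0, 0, 0], "gripper": 0}, {"travel": [-0.008, 0, -0.042], "angular": [0, 0, 0], "gripper": 0}, {"travel": [-0.009, 0, -0.053], "angular": [0, 0, 0], "gripper": 0}, {"travel": [-0.01, 0, -0.061], "angular": [0, 0, 0], "gripper": 0}, {"travel": [-0.01, 0, -0.066], "angular": [0, 0, 0], "gripper": 0}, {"travel": [-0.01, 0, -0.068], "angular": [0, 0, 0], "gripper": 0}, {"travel": [-0.01, 0, -0.068], "angular": [0, 0, 0], "gripper": 0}])

```text
t: 9.25
tool_pos: [0.3951, -0.0189, 0.0634]
tool_rot: [3.14, -0.112, -0.0]
contact_force: [-0.8, -0.4, -0.3]
opening: -0.0001
grip_force: 0.0
```

Emit:
step_arm(targets=[{"travel": [0, 0, -0.003], "angular": [0, 0, 0], "gripper": 0}, {"travel": [0, 0, -0.006], "angular": [0, 0, 0], "gripper": 0}, {"travel": [0, 0, -0.006], "angular": [0, 0, 0], "gripper": 0}])

```text
t: 9.55
tool_pos: [0.3954, -0.019, 0.063]
tool_rot: [-3.14, 0.111, 0.004]
contact_force: [-11.4, 2.3, 22.3]
opening: -0.0001
grip_force: 11.7
```

Run:
```python
from h import *
s=grab('scene','s6');e=grab('side','e6');o=ctrl.get_obs();print(o['tool_pos'],o['contact_force'])
cv2.imwrite('pics/c6.png',cv2.cvtColor(np.hstack([cv2.resize(s['img'][110:290,210:390],(400,400)),cv2.resize(e['img'][130:280,230:380],(400,400))]),cv2.COLOR_RGB2BGR))
```

```text
[ 0.39537533 -0.0190136   0.06300306] [-12.71656834   2.59304344  22.80325578]
```

View pics/c6.png

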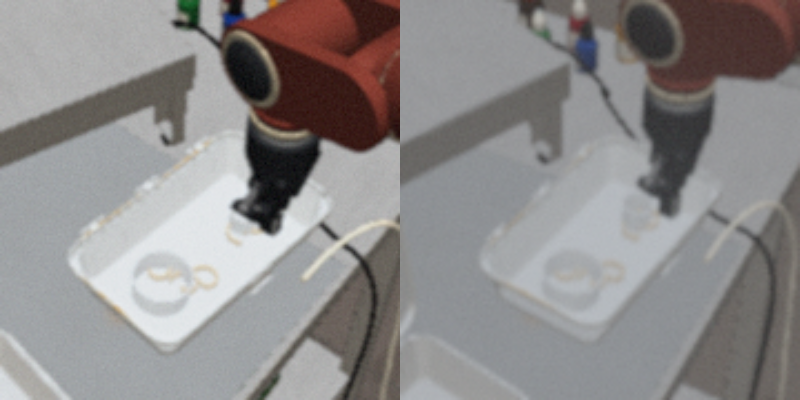

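The lid lies flat on the rim in both views, and the fingertip meets firm contact (23 N) at z = 0.063, the height of a shut lid. I'll lift straight up and check.

Emit:
step_arm(targets=[{"travel": [0, 0, 0.03], "angular": [0, 0, 0], "gripper": 0}, {"travel": [0, 0, 0.1], "angular": [0, 0, 0], "gripper": 0}, {"travel": [0, 0, 0.18], "angular": [0, 0, 0], "gripper": 0}, {"travel": [0, 0, 0.26], "angular": [0, 0, 0], "gripper": 0}, {"travel": [0, -0.08, 0.3], "angular": [0, 0, 0], "gripper": 0}, {"travel": [0, -0.16, 0.3], "angular": [0, 0, 0], "gripper": 0}, {"travel": [0, -0.24, 0.3], "angular": [0, 0, 0], "gripper": 0}, {"travel": [0, -0.24, 0.3], "angular": [0, 0, 0], "gripper": 0}])

```text
t: 10.45
tool_pos: [0.3946, -0.1676, 0.2401]
tool_rot: [3.137, -0.124, 0.001]
contact_force: [-0.3, 0.0, 0.1]
opening: 0.0
grip_force: 0.0
```

Run:
```python
from h import *
s=grab('scene','s7');e=grab('side','e7');o=ctrl.get_obs();print(o['tool_pos'],o['contact_force'])
cv2.imwrite('pics/c7.png',cv2.cvtColor(np.hstack([cv2.resize(s['img'][110:390,60:390],(400,339)),cv2.resize(e['img'][130:380,100:395],(400,339))]),cv2.COLOR_RGB2BGR))
```

```text
[ 0.39481741 -0.16375185  0.23945658] [-0.28833181  1.32713284  0.37533794]
```

View pics/c7.png

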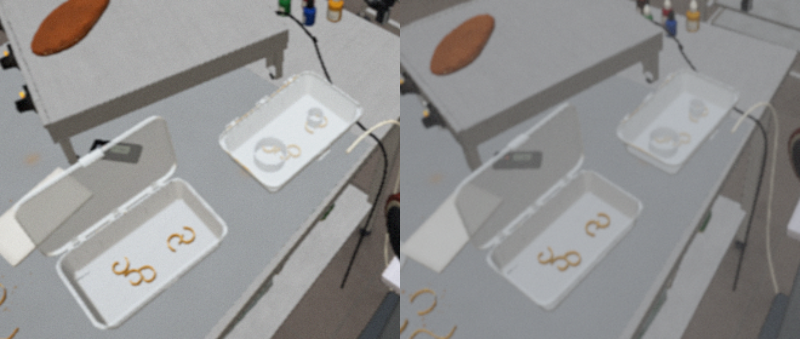

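The lid is shut with both cutters inside. The other box's lid is open and unmoved.

```bash
python3 -c "
from station import ctrl
print(ctrl.finish_job())"
```

```text
the job is handed in; nothing more can be done
None
```

I put the small cutter in the box with the big cutter, lowered that box's lid until it was shut, left the other lid open and unmoved, and handed the job in at about 10.5 s; no verdict came back.

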